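# Open the push-and-turn safety cap of the bleach tub

### The arm

A 7-joint arm with a two-finger parallel gripper is mounted at the origin on the work surface. World frame = base frame: x ahead of the robot, y to its left, z up, the work surface at z = 0. Lengths are in m, angles in rad, forces in N, time in s.
With the tool pointing down it reaches from about 0.425 to 0.875 m from the base axis. Payload 4.7 kg.
Tool frame: the origin (TCP) lies midway between the tips of the shut fingers; the grasp point (between the pads) lies 19 mm behind it; z points along the fingers, y is the direction in which the jaws open and shut (so a half turn about z gives the same grasp; the last joint's range is limited). The gripper opens to 87 mm and grips with 3 to 60 N. Pads are 19 mm wide; open, the fingers measure 117 mm over their backs; the gripper's body (75 mm by 190 mm) begins 51 mm behind the grasp point.
Start: joints at [-1.315, 0.321, -0.07, 1.45, 0.023, 1.371, -0.057], TCP at [0.156, 0.631, 0.223] pointing down, gripper open.
Joint ranges: [-2.86, 2.86], [-0.3, 2.09], [-1.38, 1.24], [0.06, 2.45], [-1.56, 4.7], [0.09, 2.05], [-2.69, 2.69]. Speed limits (rad/s): [2.57, 2.57, 3.14, 3.14, 3.14, 3.14, 3.14].

### API

Orientations are given as a rotation vector (axis times angle).
In Python, from bench import monitor, eyes, order gives the robot as it stands. The module is installed in compiled form; this text tells all that it offers.
- The arm moves only by the shell command python3 -m pendant 'ROWS' [FORCE]. ROWS is JSON, a list of rows, each a list of 3 entries, a list of its own where there are three numbers: the turn, a rotation vector about the tool's x, y, z in degrees, then the shift along the tool's x, y, z in m, then the gripper command: -1 is fully open, 1 is shut, values between are in proportion. In form: [[[rx, ry, rz], [tx, ty, tz], hand], ...]. A call has 1 to 8 rows; each row shifts and turns the commanded pose from where the row before left it, along the tool's axes as they then stand; what a row does not reach is not made up. A row lasts 1/8 s, in which the tool goes at most 62.5 mm and 10.7 degrees, less where a joint would pass 70% of its speed; a pose out of reach is approached as far as the arm can. A call is refused whole if a number of a shift passes 0.0625 or a number of a turn 10.7, either way. A call with a gripper value outside its range is refused whole. The fingers move at their own pace and stop on an object; FORCE is the grip in N (left out, the last holds). Time passes only in rows, so rows that do not move let the fingers close. It gives the time, the measured TCP pose, the force and the opening at its end, in the units of the state.
- monitor.get_state(): the state, without advancing time (a new reading comes with each control period).
- eyes.get_image(name): name is "side" or "top" or "wrist"; returns a dict with "color" (400x640x3 uint8, red, green, blue), "range_z" (400x640 float32, m along the optical axis (not along the pixel's ray), 0 where there is no reading), "fx", "fy", "cx", "cy" (pixels), "world_to_cam" (4x4, takes a point from world to camera coordinates). Camera axes: x right, y up, looking along -z (the intrinsics and any distortion apply to the point x, -y, -z); pixel columns grow to the right and rows downward; lengths in m; the calibration is good to about 2 mm. A picture is of the moment at which its call begins.
- order.close_job(): hands the job in, once; it reports no verdict.
The state is a dict: "time": time; "joint_positions": joint angles; "qd": joint speeds; "joint_torque": joint torques, N m; "position": TCP position; "tool_rot": TCP orientation; "ft_force": force on the tool from outside, world axes, zero at the start; "torque": the same for the moment, N m; "grip_width": opening from 0.0 (shut) to 1.0 (fully open).
Only numpy, scipy, OpenCV 4.12 (cv2) and the standard library are available. Lean on these libraries where they do the work, as an engineer would, in place of code of your own. Each camera call takes 0.05 s, during which the arm holds its last target.

### The job

On the low teak stool stands a heavy white square tub of laundry bleach with a child-safe cap: push the cap down and, keeping it pushed, twist it anticlockwise until it comes free, then lift it off. Finish while still gripping the cap: hold it still and level, a few centimetres straight above the open mouth, touching nothing but the gripper. The tub stays standing where it is and the jar, peg holder, baskets and brush are left alone.

Things in the scene. Friction and masses are not known exactly. Their poses are not given: they have to be found in the camera images.
- cap_center (a point): centre of the safety cap: round grey ribbed plastic cap, 56 mm across, 26 mm tall, 0.05 kg, axis z up; the point lies on its axis, half-way up. At the start it sits locked on the tub's neck, its lower edge 19 mm above the tub's shoulder: take it round its sides from above. Its x and y axes are then parallel to the tub's; it opens anticlockwise seen from above
- cap_spring (a joint): how far (m) the sprung disc inside the cap is pushed in: 0 locked at the start, 0.006 at the hard stop, -0.002 free. Spring: 4 N at the start, 12 N at 4 mm, 16 N at the stop. Three bayonet lugs let the cap turn only when it is pushed down 3.5 mm or more; kept down, it is free to lift straight off once turned 35 degrees; at 85 to 90 degrees it meets a stop, so turn it about 55
- tub_rim (a point): centre of the tub's mouth, on the rim of its round neck (39 mm across), 146 mm above the tub's underside; z up, x and y square with its sides. The cap's centre starts 2 mm below this point. White plastic tub 98 x 98 mm, 112 mm high to the shoulder, pale labels on two sides; full, 1.4 to 1.9 kg, loose: it stands firm by its weight but slides, turns or lifts if forced
- stool: low teak stool that serves as a shelf, fixed: top 280 mm (x) by 560 mm (y), 110 mm above the counter; origin on the counter under its centre. Everything listed stands on it
- jar_center (a point): bystander, centre of the glass jar with a steel lid and a ball knob: 82 mm across, 110 mm tall in all; this point is 50 mm above the stool's top
- peg_holder_center (a point): bystander, centre of the steel clothes-peg holder: open box 74 x 88 x 62 mm full of wooden pegs, a spring clip on its rim up to 105 mm; this point is 31 mm above the stool's top
- baskets_center (a point): bystander, centre of the stack of three green slatted plastic baskets locked together: 230 (x) x 165 (y) x 114 mm tall; this point is 57 mm above the stool's top
- brush_center (a point): bystander, centre of the orange scrubbing brush, 200 mm long and 26 mm high, lying bristles down along the stool's edge nearest the robot; this point is 14 mm above the stool's top
Things that resemble listed ones, but are neither listed nor needed, are in the scene too. Of the things shaped like the part that bears cap_center, the grey one is meant.

How it is judged:
On the way, in this order (a step that is already met when the one before it is completed fails the run):
1. the cap is pushed down against its spring, by 2.5 mm or more, in the gripper (z of cap_center in the frame of tub_rim below -0.0045 m and contact force between the fingers and cap above 2 N), for 0.1 s.
2. the cap, still on the neck, is twisted 34 degrees or more (angle between the x axis of cap_center and the x axis of tub_rim, either way round above 0.6 rad and z of cap_center in the frame of tub_rim below 0.012 m and horizontal distance between cap_center and tub_rim below 0.01 m), for 0.05 s.
At the end, for the whole second after the job is handed in: the cap is held in the gripper, still, within 11 degrees of level, its centre 30 to 150 mm above the tub's rim and within 30 mm of its axis, touching neither tub nor anything else; the tub stands upright within 30 mm of where it was (z of cap_center in the frame of tub_rim between 0.03 and 0.15 m and horizontal distance between cap_center and tub_rim below 0.03 m and angle between cap_center's own z axis and vertical below 0.2 rad and contact force between the fingers and cap above 2 N and contact force between cap and tub below 0.1 N and linear speed of each of cap, tub below 0.03 m/s and angle between tub_rim's own z axis and vertical below 0.05 rad and distance of tub_rim from where it was at the start of the episode below 0.03 m); the arm keeps its last pose, push and grip.
It fails at once if the tub is tipped, lifted or shoved more than 30 mm (angle between tub_rim's own z axis and vertical above 0.15 rad or distance of tub_rim from where it was at the start of the episode above 0.03 m).
It fails at once if a bystander is moved more than 15 mm (distance of any of jar_center, peg_holder_center, baskets_center, brush_center from where it was at the start of the episode above 0.015 m).
It also fails if it takes over 35 s, if anything falls off the work surface, if the arm or the gripper's body presses on something with over 40 N, if the wrist force passes 120 N, or if a joint passes its speed limit or range.

## Working session

There is one attempt and no reset: what is moved stays moved. The work goes in short steps, Python scripts to look and compute and a shell command to move; the robot and the scene stay as the last step left them, time stands still between calls to the robot, and variables do not carry over. Pictures are saved under pics/ and viewed, and the job is handed in when it is done.

```bash
mkdir -p pics; ls; cat > h.py <<'E'
import numpy as np, cv2
from bench import monitor, eyes, order
def grab(n,tag):
    im=eyes.get_image(n); np.save(f'pics/{tag}.npy',im,allow_pickle=True)
    cv2.imwrite(f'pics/{tag}.png',im['color'][:,:,::-1]); return im
def load(tag): return np.load(f'pics/{tag}.npy',allow_pickle=True).item()
def ray(im,u,v):
    T=np.linalg.inv(im['world_to_cam']); d=np.array([(u-im['cx'])/im['fx'],-(v-im['cy'])/im['fy'],-1.])
    return T[:3,3],T[:3,:3]@d
def onplane(im,u,v,z):
    o,d=ray(im,u,v); return o+d*(z-o[2])/d[2]
def pt(im,u,v):
    o,d=ray(im,u,v); return o+d*im['range_z'][int(v),int(u)]
def cross(r1,r2):
    (o1,d1),(o2,d2)=r1,r2
    A=np.stack([d1,-d2],1); s=np.linalg.lstsq(A,o2-o1,rcond=None)[0]
    a,b=o1+s[0]*d1,o2+s[1]*d2; return (a+b)/2,np.linalg.norm(a-b)
def state():
    s=monitor.get_state()
    for k in s: print(k,np.round(s[k],4))
    return s
E
python3 - <<'E'
from h import *
state()
for n in('side','top','wrist'):
    im=grab(n,n+'0'); print(n,im['fx'],im['cx'],im['cy'],[k for k in im]); print(np.linalg.inv(im['world_to_cam']).round(3))
E
```

```text
pics
time 0.0
joint_positions [-1.3149  0.3218 -0.0701  1.4517  0.0226  1.3708 -0.0569]
qd [ 0.0004  0.0029  0.0013 -0.0006  0.0004 -0.0016  0.0013]
joint_torque [-0.00000e+00 -4.91274e+01 -4.03600e-01 -3.12526e+01 -6.39000e-02
  4.36000e-02  2.00000e-04]
position [0.1556 0.6305 0.2215]
tool_rot [-3.7890e-01 -3.1185e+00  3.0000e-03]
ft_force [ 1.221  -0.7918 -0.8357]
torque [-0.0065 -0.0092 -0.0031]
grip_width 0.9988
side 402.5826146423401 322.2279750377747 202.55980338766875 ['color', 'range_z', 'fx', 'fy', 'cx', 'cy', 'world_to_cam']
[[-0.974  0.155 -0.165  0.431]
 [-0.226 -0.67   0.707  0.633]
 [-0.001  0.726  0.688  0.769]
 [ 0.     0.     0.     1.   ]]
top 504.4061498344631 318.7646327143233 203.08061903349255 ['color', 'range_z', 'fx', 'fy', 'cx', 'cy', 'world_to_cam']
[[-1.500e-02  9.800e-01 -2.000e-01  2.930e-01]
 [-1.000e+00 -1.600e-02 -1.000e-03  2.300e-02]
 [-4.000e-03  2.000e-01  9.800e-01  1.491e+00]
 [ 0.000e+00  0.000e+00  0.000e+00  1.000e+00]]
wrist 327.14923322395947 323.33476254960897 200.9229610517146 ['color', 'range_z', 'fx', 'fy', 'cx', 'cy', 'world_to_cam']
[[ 0.239 -0.941 -0.238  0.092]
 [ 0.971  0.232  0.06   0.647]
 [-0.002 -0.245  0.969  0.384]
 [ 0.     0.     0.     1.   ]]
```

View pics/side0.png

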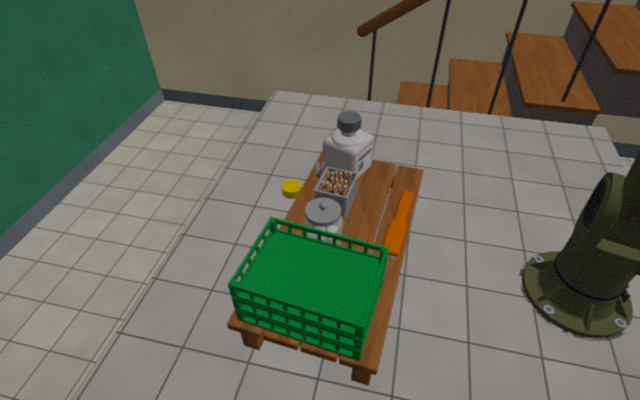

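View pics/top0.png

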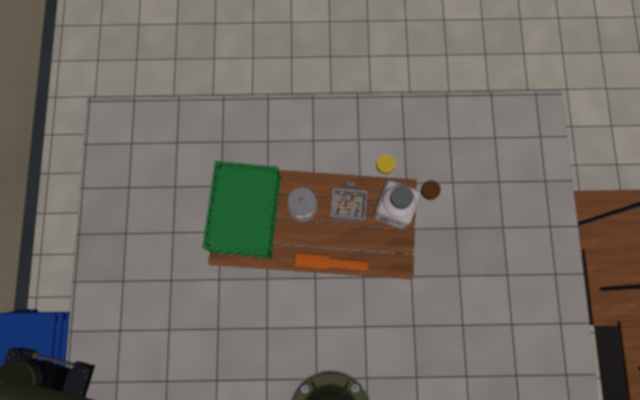

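View pics/wrist0.png

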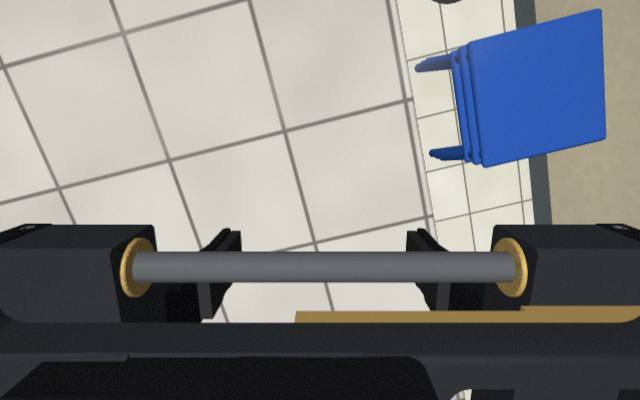

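Side view: the tub with its grey cap is at (349,122), with the peg holder at (337,185), jar (323,212), baskets (310,285) and brush (400,222).
Things that could be taken for the cap, in top-view pixels:
- grey cap on the tub (401,198)
- yellow cap on the counter (386,164)
- brown cap on the counter (431,190)
- steel jar lid (302,204)

I choose the grey one on the tub. Next I check it in a crop and measure it.

```bash
python3 - <<'E'
from h import *
t=load('top0'); s=load('side0')
a=cv2.resize(t['color'][150:250,350:450],(400,400),interpolation=cv2.INTER_CUBIC)
b=cv2.resize(s['color'][90:190,300:400],(400,400),interpolation=cv2.INTER_CUBIC)
cv2.imwrite('pics/crop0.png',np.hstack([a,b])[:,:,::-1])
for n,im,u,v in(('top',t,401,198),('side',s,349,117)):
    print(n,pt(im,u,v).round(4), im['color'][v,u])
# depth-based points of the top image near tub
for n,im,(u0,u1,v0,v1) in(('top',t,(370,425,175,235)),('side',s,(320,380,105,180))):
    P=np.array([[*pt(im,u,v),u,v] for v in range(v0,v1) for u in range(u0,u1) if im['range_z'][v,u]>0])
    h=np.histogram(P[:,2],np.arange(0,.32,.01)); print(n,dict(zip(h[1].round(2),h[0])))
E
```

```text
top [ 0.5524 -0.1805  0.2692] [77 78 81]
side [ 0.557  -0.1808  0.2674] [86 92 92]
top {np.float64(0.0): np.int64(341), np.float64(0.01): np.int64(15), np.float64(0.02): np.int64(27), np.float64(0.03): np.int64(5), np.float64(0.04): np.int64(0), np.float64(0.05): np.int64(0), np.float64(0.06): np.int64(0), np.float64(0.07): np.int64(0), np.float64(0.08): np.int64(0), np.float64(0.09): np.int64(16), np.float64(0.1): np.int64(468), np.float64(0.11): np.int64(524), np.float64(0.12): np.int64(15), np.float64(0.13): np.int64(30), np.float64(0.14): np.int64(33), np.float64(0.15): np.int64(22), np.float64(0.16): np.int64(31), np.float64(0.17): np.int64(30), np.float64(0.18): np.int64(37), np.float64(0.19): np.int64(54), np.float64(0.2): np.int64(292), np.float64(0.21): np.int64(495), np.float64(0.22): np.int64(109), np.float64(0.23): np.int64(0), np.float64(0.24): np.int64(12), np.float64(0.25): np.int64(23), np.float64(0.26): np.int64(356), np.float64(0.27): np.int64(47), np.float64(0.28): np.int64(0), np.float64(0.29): np.int64(0), np.float64(0.3): np.int64(0)}
side {np.float64(0.0): np.i
[... 266 characters left out ...]
t64(0.09): np.int64(6), np.float64(0.1): np.int64(203), np.float64(0.11): np.int64(113), np.float64(0.12): np.int64(40), np.float64(0.13): np.int64(45), np.float64(0.14): np.int64(106), np.float64(0.15): np.int64(179), np.float64(0.16): np.int64(249), np.float64(0.17): np.int64(330), np.float64(0.18): np.int64(238), np.float64(0.19): np.int64(196), np.float64(0.2): np.int64(306), np.float64(0.21): np.int64(408), np.float64(0.22): np.int64(135), np.float64(0.23): np.int64(23), np.float64(0.24): np.int64(76), np.float64(0.25): np.int64(87), np.float64(0.26): np.int64(294), np.float64(0.27): np.int64(0), np.float64(0.28): np.int64(0), np.float64(0.29): np.int64(0), np.float64(0.3): np.int64(0)}
```

View pics/crop0.png

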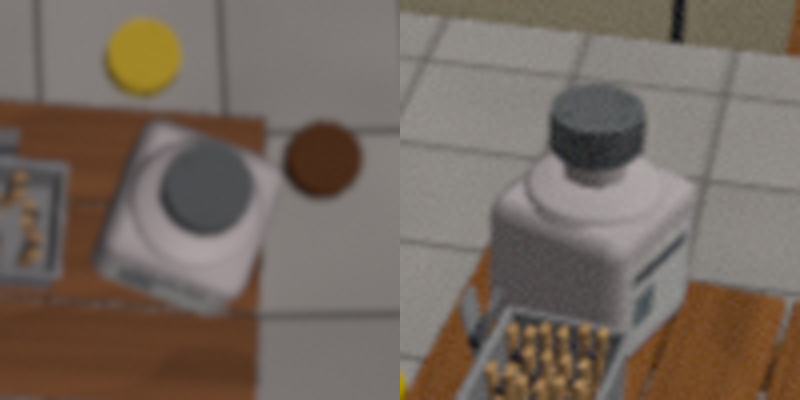

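The crop confirms it: the grey ribbed cap sits on the white tub, while the yellow and brown caps lie loose on the counter. Now I measure it from both views.

```bash
cat > m.py <<'E'
from h import *
def capmask(im,u0,u1,v0,v1):
    c=im['color'].astype(int); m=np.zeros(c.shape[:2],np.uint8)
    sub=c[v0:v1,u0:u1]; m[v0:v1,u0:u1]=((sub.max(2)<125)&(sub.max(2)-sub.min(2)<25)&(sub.max(2)>25))*255
    return cv2.morphologyEx(m,cv2.MORPH_OPEN,np.ones((3,3),np.uint8))
def capfit(im,box,zmin=.258,zmax=.28):
    m=capmask(im,*box); n,l,s,c=cv2.connectedComponentsWithStats(m)
    k=1+np.argmax(s[1:,4]); V,U=np.nonzero(l==k)
    P=np.array([pt(im,u,v) for u,v in zip(U,V)]); ok=(P[:,2]>zmin)&(P[:,2]<zmax)
    P=P[ok]; z=np.median(P[:,2])
    cn=np.stack([U[ok],V[ok]],1).astype(np.int32)
    e=cv2.fitEllipse(cv2.convexHull(cn)) 
    (x,y),r=cv2.minEnclosingCircle(P[:,:2].astype(np.float32))
    return dict(ell=e,z=z,mean=P.mean(0).round(4),enc=(x,y,r),comp=s[k])
E
python3 - <<'E'
from m import *
t=load('top0'); s=load('side0')
a=capfit(t,(380,422,180,215)); b=capfit(s,(325,372,105,150))
for q,im in((a,t),(b,s)): print(q, onplane(im,*q['ell'][0],.267).round(4))
print(cross(ray(t,*a['ell'][0]),ray(s,*b['ell'][0])))
# tub yaw: points on shoulder 
P=np.array([pt(t,u,v) for v in range(170,240) for u in range(365,430) if t['range_z'][v,u]>0])
Q=P[(P[:,2]>.19)&(P[:,2]<.235)]; print('tub rect',cv2.minAreaRect(Q[:,:2].astype(np.float32)))
E
```

```text
{'ell': ((401.32440185546875, 196.80380249023438), (22.23027229309082, 22.87109375), 112.96411895751953), 'z': np.float64(0.2672941814577918), 'mean': array([ 0.5559, -0.1817,  0.2671]), 'enc': (0.556762158870697, -0.1825237274169922, 0.028629101812839508), 'comp': array([389, 182,  25,  27, 502], dtype=int32)} [ 0.5558 -0.1818  0.267 ]
{'ell': ((349.1896057128906, 118.44657135009766), (15.90715503692627, 24.648591995239258), 93.04029083251953), 'z': np.float64(0.2661716110804089), 'mean': array([ 0.5558, -0.1785,  0.2654]), 'enc': (0.5563555955886841, -0.18404610455036163, 0.03021426312625408), 'comp': array([336, 108,  26,  29, 553], dtype=int32)} [ 0.5555 -0.1753  0.267 ]
(array([ 0.55671679, -0.18256995,  0.26252213]), np.float64(0.00015705080414282988))
tub rect ((0.5564048290252686, -0.18230322003364563), (0.09797289222478867, 0.09864803403615952), 67.55565643310547)
```

```bash
python3 -m pendant '[[[0,0,0],[0,0,-0.06],-1],[[0,0,0],[0,0,-0.06],-1],[[0,0,0],[0,0,-0.02],-1]]'
```

```text
time: 0.52
position: [0.1558, 0.6322, 0.3674]
tool_rot: [0.379, 3.118, 0.01]
ft_force: [0.4, -0.0, -1.0]
grip_width: 1.002
```

Cap axis: about (0.556, -0.182), top at z about 0.267, and the two views agree. The tub sides are at about 67.5°. Next I swing over along an arc with the tool kept radial.

```bash
python3 -m pendant '[[[0,0,5.5],[-0.061,-0.007,0],-1],[[0,0,5.5],[-0.061,-0.007,0],-1],[[0,0,5.5],[-0.061,-0.007,0],-1],[[0,0,5.5],[-0.061,-0.007,0],-1],[[0,0,5.5],[-0.061,-0.007,0],-1],[[0,0,5.5],[-0.061,-0.007,0],-1],[[0,0,5.5],[-0.061,-0.007,0],-1],[[0,0,5.5],[-0.061,-0.007,0],-1]]'; python3 -c "
from h import *; state()"
```

```text
time: 1.52
position: [0.5258, 0.3234, 0.362]
tool_rot: [-1.524, -2.747, 0.001]
ft_force: [0.8, 0.7, 0.2]
grip_width: 1.002
time 1.525
joint_positions [-0.8196  0.2257  0.2813  1.3056 -0.0621  1.6192  0.0097]
qd [ 0.4893 -0.06    0.3604  0.0922 -0.0646 -0.0147  0.0735]
joint_torque [-2.66260e+00 -4.38628e+01  1.10780e+00 -3.19383e+01 -1.48000e-02
  2.59400e-01 -7.54000e-02]
position [0.5258 0.3234 0.362 ]
tool_rot [-1.5239e+00 -2.7471e+00  7.0000e-04]
ft_force [0.8098 0.6949 0.1684]
torque [-0.0706  0.0098 -0.0456]
grip_width 1.0017
```

```bash
python3 -m pendant '[[[0,0,5.8],[-0.061,-0.007,0],-1],[[0,0,5.8],[-0.061,-0.007,0],-1],[[0,0,5.8],[-0.061,-0.007,0],-1],[[0,0,5.8],[-0.061,-0.007,0],-1],[[0,0,5.8],[-0.06,-0.007,0],-1],[[0,0,5.8],[-0.06,-0.007,0],-1],[[0,0,5.8],[-0.06,-0.007,0],-1],[[0,0,0],[0,0,0],-1]]'
cat > go.py <<'E'
from h import *; from scipy.spatial.transform import Rotation as R
import sys
def togo(p,yaw=None):
    s=monitor.get_state(); r=R.from_rotvec(s['tool_rot']); m=r.as_matrix()
    print('pos',np.round(s['position'],4),'toolframe shift',(m.T@(np.array(p)-s['position'])).round(4),'y-axis yaw',np.degrees(np.arctan2(m[1,1],m[0,1])).round(2),'toolz',m[:,2].round(3),'q',np.round(s['joint_positions'],3),'F',np.round(s['ft_force'],1))
if __name__=='__main__': togo([float(a) for a in sys.argv[1:4]])
E
python3 go.py 0.556 -0.182 0.30
```

```text
time: 2.52
position: [0.5829, -0.0961, 0.3631]
tool_rot: [2.39, 2.036, -0.002]
ft_force: [1.3, 0.3, 0.6]
grip_width: 0.998
pos [ 0.5829 -0.0961  0.3631] toolframe shift [-0.0889 -0.013   0.0633] y-axis yaw -9.14 toolz [ 0.    -0.002 -1.   ] q [-0.398  0.179  0.611  1.383 -0.1    1.611  0.042] F [1.3 0.3 0.6]
```

```bash
python3 -m pendant '[[[0,0,5],[-0.025,-0.006,0.0],-1],[[0,0,5],[-0.025,-0.006,0],-1],[[0,0,0],[0,0,0],-1]]'; python3 go.py 0.556 -0.182 0.30; python3 -c "
from h import *; grab('wrist','w1')"
```

```text
time: 2.9
position: [0.5627, -0.1368, 0.3628]
tool_rot: [2.551, 1.834, 0.0]
ft_force: [-0.1, -0.3, 0.6]
grip_width: 1.0
pos [ 0.5627 -0.1368  0.3628] toolframe shift [-0.045   0.008   0.0628] y-axis yaw -18.58 toolz [ 0.  0. -1.] q [-0.37   0.152  0.65   1.413 -0.092  1.607 -0.053] F [-0.1 -0.3  0.6]
```

View pics/w1.png

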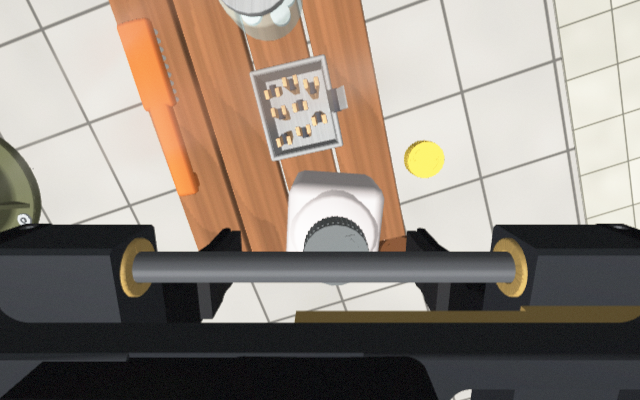

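Wrist view: the grey cap, at about (337,238), is partly hidden by the gripper bar. The peg holder (297,108), yellow cap (424,159) and jar (262,10) lie away from the tub. I step back to see the cap whole from two places.

```bash
python3 -m pendant '[[[0,0,0],[0.04,0,0.0],-1],[[0,0,0],[0,0,0],-1],[[0,0,0],[0,0,0],-1]]'; python3 -c "
from h import *; grab('wrist','w2')"; python3 -m pendant '[[[0,0,0],[0.05,0,0.0],-1],[[0,0,0],[0,0,0],-1],[[0,0,0],[0,0,0],-1]]'; python3 - <<'E'
from m import *
grab('wrist','w3'); a=load('w2')['color']; b=load('w3')['color']
cv2.imwrite('pics/crop1.png',np.hstack([a[100:300,220:460],b[100:300,220:460]])[:,:,::-1])
E
```

```text
time: 3.32
position: [0.5764, -0.096, 0.3622]
tool_rot: [-2.546, -1.841, 0.001]
ft_force: [-0.0, 0.2, 0.3]
grip_width: 1.002
time: 3.75
position: [0.5918, -0.0507, 0.3625]
tool_rot: [2.549, 1.836, -0.001]
ft_force: [0.1, -0.3, -0.9]
grip_width: 1.002
```

View pics/crop1.png

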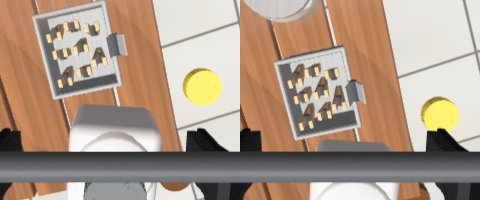

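I moved the wrong way: in w2 and w3 the cap drops below the bar. I go forward instead, to directly above the cap.

```bash
python3 -m pendant '[[[0,0,0],[-0.06,0.004,0.0],-1],[[0,0,0],[-0.06,0.004,0],-1],[[0,0,0],[-0.015,0,0],-1],[[0,0,0],[0,0,0],-1],[[0,0,0],[0,0,0],-1]]'; python3 go.py 0.556 -0.182 0.30; python3 -c "
from h import *; grab('wrist','w4')"
```

```text
time: 4.42
position: [0.5574, -0.1788, 0.3624]
tool_rot: [-2.546, -1.839, -0.001]
ft_force: [1.1, 0.7, 0.3]
grip_width: 1.0
pos [ 0.5574 -0.1788  0.3624] toolframe shift [-0.0036 -0.0003  0.0624] y-axis yaw -18.32 toolz [ 0.     0.001 -1.   ] q [-0.31   0.171  0.676  1.399 -0.108  1.609  0.035] F [1.1 0.7 0.3]
```

View pics/w4.png

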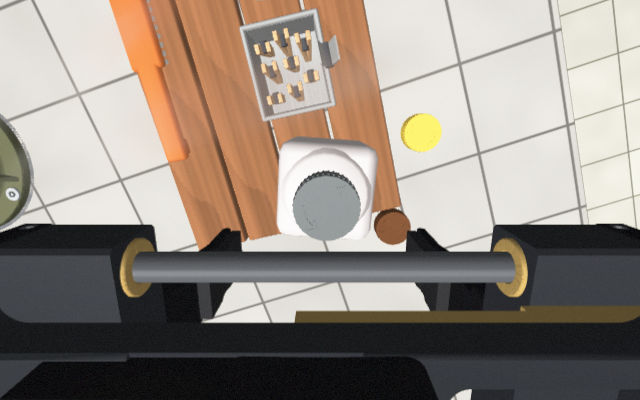

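Now the whole cap shows at (327,205). I take a second wrist view 30 mm on and cross the rays.

```bash
python3 -m pendant '[[[0,0,0],[-0.03,0,0.0],-1],[[0,0,0],[0,0,0],-1],[[0,0,0],[0,0,0],-1]]'; python3 - <<'E'
from m import *
grab('wrist','w5')
res=[]
for tag,box in(('w4',(288,366,165,242)),('w5',(288,366,130,235))):
    im=load(tag); c=im['color'].astype(int); u0,u1,v0,v1=box
    if tag=='w4': print(c[205,327],c[176,327])
    z=im['range_z']; m=np.zeros(z.shape,np.uint8)
    o,_=ray(im,0,0)
    for v in range(v0,v1):
        for u in range(u0,u1):
            p=pt(im,u,v)
            if z[v,u]>0 and .262<p[2]<.272 and c[v,u].max()<170: m[v,u]=255
    m=cv2.morphologyEx(m,cv2.MORPH_OPEN,np.ones((3,3),np.uint8))
    cs,_=cv2.findContours(m,cv2.RETR_EXTERNAL,cv2.CHAIN_APPROX_NONE); k=max(cs,key=cv2.contourArea)
    e=cv2.fitEllipse(k); res.append(ray(im,*e[0]))
    V,U=np.nonzero(m); zz=np.median([pt(im,u,v)[2] for u,v in zip(U,V)])
    print(tag,e,'depth z',zz,'on plane',onplane(im,*e[0],.267).round(4))
    d=im['color'].copy(); cv2.ellipse(d,e,(255,0,0),1); cv2.imwrite(f'pics/{tag}f.png',cv2.resize(d[120:260,260:400],(560,560))[:,:,::-1])
print(cross(*res))
t=load('top0'); print(cross(res[0],ray(t,401.32,196.8)), cross(res[1],ray(t,401.32,196.8)))
E
python3 go.py 0.556 -0.182 0.30
```

```text
time: 4.85
position: [0.548, -0.2072, 0.3624]
tool_rot: [-2.546, -1.839, -0.001]
ft_force: [0.6, 0.4, 0.4]
grip_width: 1.0
[152 158 158] [135 139 139]
w4 ((326.3029479980469, 206.7685546875), (65.22525024414062, 66.46576690673828), 88.86048126220703) depth z 0.26710831634114196 on plane [ 0.5593 -0.1821  0.267 ]
w5 ((326.189453125, 170.82229614257812), (68.02628326416016, 68.21417236328125), 162.3046112060547) depth z 0.26708610838094066 on plane [ 0.5591 -0.1825  0.267 ]
(array([ 0.5589912 , -0.18294728,  0.26382817]), np.float64(9.347770617762149e-05))
(array([ 0.55830686, -0.18418869,  0.2565907 ]), np.float64(0.0013202331634624232)) (array([ 0.55858056, -0.18416233,  0.25422731]), np.float64(0.0004284134087702009))
pos [ 0.5481 -0.207   0.3624] toolframe shift [ 0.0262 -0.0003  0.0624] y-axis yaw -18.3 toolz [ 0.     0.001 -1.   ] q [-0.274  0.174  0.696  1.398 -0.112  1.609  0.09 ] F [ 0.4  0.4 -0.1]
```

View pics/w5f.png

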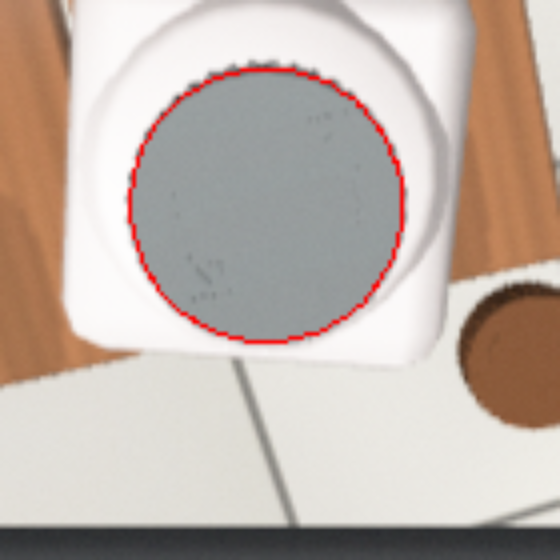

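Wrist views give (0.559, -0.182), and the fixed cameras give (0.556, -0.182). The cap top is at 0.264 to 0.267. I use (0.558, -0.182), descend to TCP z 0.238 and look again before closing.

```bash
python3 -m pendant '[[[0,0,0],[0.027,0.0015,0.0],-1],[[0,0,0],[0,0,0.03],-1],[[0,0,0],[0,0,0.03],-1],[[0,0,0],[0,0,0.03],-1],[[0,0,0],[0,0,0.02],-1],[[0,0,0],[0,0,0.014],-1],[[0,0,0],[0,0,0],-1]]'; python3 go.py 0.558 -0.182 0.238; python3 - <<'E'
from h import *
a=grab('wrist','w6'); b=grab('side','s6')
cv2.imwrite('pics/crop6.png',np.hstack([a['color'],cv2.resize(b['color'][60:200,270:430],(457,400))])[:,:,::-1][:, :,:] )
x=cv2.imread('pics/crop6.png'); cv2.imwrite('pics/crop6.png',cv2.resize(x,(790,288)))
E
```

```text
time: 5.78
position: [0.5571, -0.1829, 0.2377]
tool_rot: [-2.547, -1.837, 0.002]
ft_force: [0.4, -0.2, 0.7]
grip_width: 0.998
pos [ 0.5571 -0.1829  0.2377] toolframe shift [ 0.0011  0.0006 -0.0003] y-axis yaw -18.38 toolz [-0.002  0.    -1.   ] q [-0.304  0.203  0.668  1.614 -0.127  1.371  0.058] F [ 0.4 -0.2  0.7]
```

View pics/crop6.png

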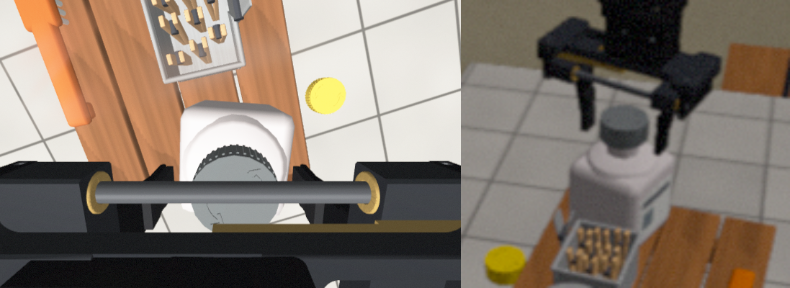

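The fingers straddle the cap in both views, which is centred near x=234 between finger edges at about 160 and 300. I close gently first.

```bash
python3 -m pendant '[[[0,0,0],[0,0,0],0.1],[[0,0,0],[0,0,0],0.2],[[0,0,0],[0,0,0],0.3],[[0,0,0],[0,0,0],0.4],[[0,0,0],[0,0,0],0.5]]' 6; python3 go.py 0.558 -0.182 0.238
```

```text
time: 6.5
position: [0.5577, -0.184, 0.2387]
tool_rot: [2.548, 1.836, 0.001]
ft_force: [1.8, -0.7, -0.3]
grip_width: 0.646
pos [ 0.5577 -0.184   0.2387] toolframe shift [ 0.002  -0.0003  0.0007] y-axis yaw -18.46 toolz [ 0.001 -0.    -1.   ] q [-0.304  0.202  0.669  1.613 -0.127  1.37   0.059] F [ 1.8 -0.7 -0.3]
```

```bash
python3 -m pendant '[[[0,0,0],[0,0,0],0.7],[[0,0,0],[0,0,0],1],[[0,0,0],[0,0,0],1],[[0,0,0],[0,0,0],1]]' 55; python3 go.py 0.558 -0.182 0.238; python3 - <<'E'
from h import *
t=grab('top','t7')
P=np.array([pt(t,u,v) for v in range(170,240) for u in range(365,430) if t['range_z'][v,u]>0])
E
```

```text
time: 7.0
position: [0.5576, -0.184, 0.2387]
tool_rot: [2.548, 1.836, 0.001]
ft_force: [3.3, -1.6, -0.4]
grip_width: 0.638
pos [ 0.5576 -0.184   0.2387] toolframe shift [ 0.002  -0.0003  0.0007] y-axis yaw -18.45 toolz [ 0.001 -0.    -1.   ] q [-0.304  0.202  0.669  1.613 -0.127  1.37   0.059] F [ 3.3 -1.6 -0.4]
```

```bash
python3 -m pendant '[[[0,0,0],[0,0.0008,0.001],1],[[0,0,0],[0,0,0.001],1],[[0,0,0],[0,0,0.001],1],[[0,0,0],[0,0,0],1]]'; python3 go.py 0.558 -0.182 0.238
```

```text
time: 7.55
position: [0.5577, -0.184, 0.2367]
tool_rot: [-2.548, -1.836, -0.001]
ft_force: [-1.1, 1.3, 7.9]
grip_width: 0.635
pos [ 0.5577 -0.184   0.2367] toolframe shift [ 0.002  -0.0003 -0.0013] y-axis yaw -18.46 toolz [-0.     0.001 -1.   ] q [-0.302  0.204  0.669  1.614 -0.13   1.368  0.06 ] F [-1.1  1.3  7.9]
```

2 mm down gives 7.9 N, which matches the spring (4 N + 2 N/mm). The lateral force is gone, so I push on to about 15 N.

```bash
python3 -m pendant '[[[0,0,0],[0,0,0.0015],1],[[0,0,0],[0,0,0.0015],1],[[0,0,0],[0,0,0.001],1],[[0,0,0],[0,0,0],1]]'; python3 go.py 0.558 -0.182 0.238
```

```text
time: 8.05
position: [0.5577, -0.184, 0.2339]
tool_rot: [-2.548, -1.836, -0.002]
ft_force: [-3.9, 0.2, 13.5]
grip_width: 0.633
pos [ 0.5577 -0.184   0.2339] toolframe shift [ 0.002  -0.0004 -0.0041] y-axis yaw -18.45 toolz [ 0.001  0.001 -1.   ] q [-0.302  0.206  0.669  1.619 -0.131  1.362  0.062] F [-3.9  0.2 13.5]
```

```bash
python3 -m pendant '[[[0,0,0],[0,-0.0005,0.001],1],[[0,0,-2],[0,0,0],1],[[0,0,-4],[0,0,0],1],[[0,0,-4],[0,0,0],1],[[0,0,0],[0,0,0],1]]'; python3 go.py 0.558 -0.182 0.238
```

```text
time: 8.68
position: [0.5583, -0.1843, 0.2336]
tool_rot: [2.377, 2.051, 0.004]
ft_force: [-1.2, 0.9, 12.9]
grip_width: 0.634
pos [ 0.5583 -0.1843  0.2336] toolframe shift [ 0.0022 -0.0006 -0.0044] y-axis yaw -8.41 toolz [ 0.003  0.    -1.   ] q [-0.286  0.202  0.649  1.62  -0.126  1.358  0.233] F [-1.2  0.9 12.9]
```

```bash
python3 -m pendant '[[[0,0,-4],[0,0,0.001],1],[[0,0,-4],[0,0,0],1],[[0,0,-4],[0,0,0],1],[[0,0,0],[0,0,0],1]]'; python3 go.py 0.558 -0.182 0.238; python3 - <<'E'
from h import *
print(np.round(monitor.get_state()['torque'],3))
a=grab('wrist','w8')['color'];  b=grab('side','s8')['color']
cv2.imwrite('pics/crop8.png',np.hstack([cv2.resize(a[120:320,160:480],(480,300)),cv2.resize(b[90:190,310:410],(300,300))])[:,:,::-1])
E
```

```text
time: 9.18
position: [0.5587, -0.1844, 0.233]
tool_rot: [2.149, 2.288, 0.005]
ft_force: [-0.1, 0.3, 14.6]
grip_width: 0.635
pos [ 0.5587 -0.1844  0.233 ] toolframe shift [ 0.0024 -0.0005 -0.005 ] y-axis yaw 3.58 toolz [ 0.004  0.    -1.   ] q [-0.266  0.2    0.625  1.62  -0.121  1.356  0.438] F [-0.1  0.3 14.6]
[0.049 0.327 0.061]
```

View pics/crop8.png

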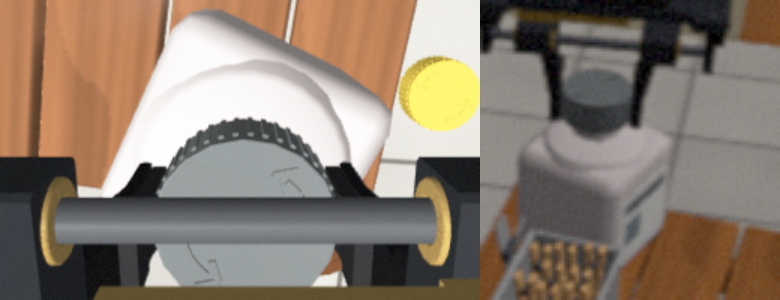

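The tub has stayed put while the gripper turned about 22°. There is little twist torque and the push is 14.6 N. I continue to about 57°.

```bash
python3 -m pendant '[[[0,0,-5],[0,0,0.0005],1],[[0,0,-5],[0,0,0],1],[[0,0,-5],[0,0,0],1],[[0,0,-5],[0,0,0],1],[[0,0,0],[0,0,0],1]]'; python3 go.py 0.558 -0.182 0.238;python3 -m pendant '[[[0,0,-5],[0,0,0.0],1],[[0,0,-5],[0,0,0],1],[[0,0,-5],[0,0,0],1],[[0,0,0],[0,0,0],1],[[0,0,0],[0,0,0],1]]'; python3 go.py 0.558 -0.182 0.238; python3 - <<'E'
from h import *
print(np.round(monitor.get_state()['torque'],3))
a=grab('wrist','w9')['color'];  b=grab('side','s9')['color']
cv2.imwrite('pics/crop9.png',np.hstack([cv2.resize(a[120:320,160:480],(480,300)),cv2.resize(b[90:190,310:410],(300,300))])[:,:,::-1])
E
```

```text
time: 9.9
position: [0.5589, -0.1845, 0.2327]
tool_rot: [1.718, 2.625, 0.004]
ft_force: [-0.7, 0.7, 15.1]
grip_width: 0.636
pos [ 0.5589 -0.1845  0.2327] toolframe shift [ 0.0026  0.0002 -0.0053] y-axis yaw 23.6 toolz [ 0.005 -0.    -1.   ] q [-0.234  0.197  0.587  1.62  -0.113  1.354  0.78 ] F [-0.7  0.7 15.1]
time: 10.52
position: [0.5589, -0.1843, 0.2327]
tool_rot: [1.361, 2.826, 0.003]
ft_force: [0.2, 1.0, 15.2]
grip_width: 0.636
pos [ 0.5589 -0.1843  0.2327] toolframe shift [ 0.0023  0.0007 -0.0053] y-axis yaw 38.58 toolz [ 0.005 -0.    -1.   ] q [-0.212  0.194  0.56   1.619 -0.107  1.354  1.036] F [ 0.2  1.  15.2]
[-0.07   0.259  0.105]
```

View pics/crop9.png

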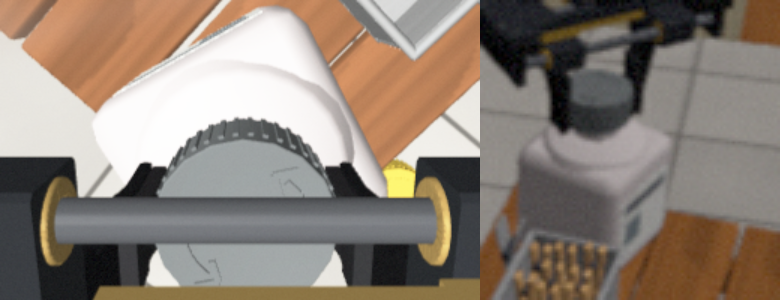

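The cap's arrow marks stayed in the same place relative to the jaws, at (287,180) and (210,272), in both pictures, while the tub turned in view. So the cap turned about 57° with the gripper. Now I lift slowly.

```bash
python3 -m pendant '[[[0,0,0],[0,0,-0.003],1],[[0,0,0],[0,0,-0.004],1],[[0,0,0],[0,0,-0.004],1],[[0,0,0],[0,0,-0.004],1],[[0,0,0],[0,0,0],1]]'; python3 go.py 0.558 -0.182 0.238; python3 - <<'E'
from h import *
a=grab('wrist','w10')['color'];  b=grab('side','s10')['color']
cv2.imwrite('pics/crop10.png',np.hstack([cv2.resize(a[120:320,160:480],(480,300)),cv2.resize(b[90:190,310:410],(300,300))])[:,:,::-1])
E
```

```text
time: 11.25
position: [0.5568, -0.1837, 0.2434]
tool_rot: [-1.363, -2.828, 0.0]
ft_force: [0.9, -0.0, 0.5]
grip_width: 0.636
pos [ 0.5568 -0.1837  0.2434] toolframe shift [0.0006 0.002  0.0054] y-axis yaw 38.55 toolz [-0.002  0.001 -1.   ] q [-0.213  0.19   0.561  1.602 -0.102  1.381  1.032] F [ 0.9 -0.   0.5]
```

View pics/crop10.png

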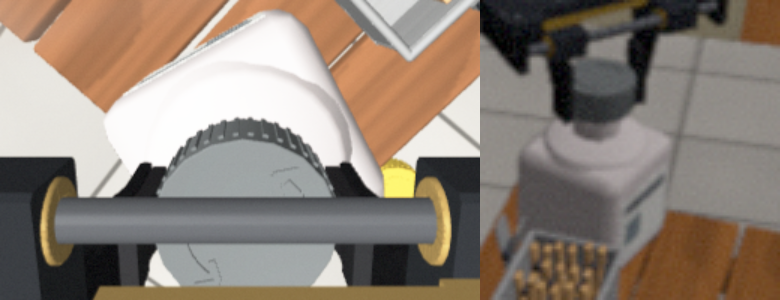

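The cap has come free: the neck shows below it in the side crop, no force remains and the tub is on the stool. I lift on.

```bash
python3 -m pendant '[[[0,0,0],[0,0,-0.01],1],[[0,0,0],[0,0,-0.015],1],[[0,0,0],[0,0,-0.015],1],[[0,0,0],[0,0,-0.015],1],[[0,0,0],[0,0,-0.01],1],[[0,0,0],[0,0,0],1],[[0,0,0],[0,0,0],1],[[0,0,0],[0,0,0],1]]'; python3 go.py 0.558 -0.182 0.308; python3 - <<'E'
from m import *
a=grab('wrist','w11')['color'];  b=grab('side','s11'); t=grab('top','t11')
cv2.imwrite('pics/crop11.png',np.hstack([cv2.resize(t['color'][150:250,345:445],(300,300)),cv2.resize(b['color'][70:190,290:410],(480,480))[:300] if 0 else cv2.resize(b['color'][70:190,290:410],(300,300))])[:,:,::-1])
for tag in('side0','s11'):
    s=load(tag); P=np.array([pt(s,u,v) for v in range(128,180) for u in range(315,385) if s['range_z'][v,u]>0])
    Q=P[(P[:,2]>.13)&(P[:,2]<.215)&(P[:,1]<-.11)&(P[:,1]>-.26)]; print(tag,len(Q),Q.mean(0).round(4),Q.min(0).round(3),Q.max(0).round(3))
print(np.round(monitor.get_state()['qd'],3))
E
```

```text
time: 12.35
position: [0.5572, -0.1838, 0.3083]
tool_rot: [-1.363, -2.829, 0.0]
ft_force: [0.4, -0.2, -0.6]
grip_width: 0.632
pos [ 0.5572 -0.1838  0.3083] toolframe shift [0.0009 0.0017 0.0003] y-axis yaw 38.55 toolz [-0.001  0.    -1.   ] q [-0.216  0.169  0.566  1.495 -0.091  1.505  1.022] F [ 0.4 -0.2 -0.6]
side0 1435 [ 0.5505 -0.1511  0.1837] [ 0.497 -0.22   0.13 ] [ 0.615 -0.122  0.215]
s11 1425 [ 0.5503 -0.151   0.1837] [ 0.497 -0.22   0.13 ] [ 0.615 -0.123  0.215]
[ 0.001 -0.     0.002 -0.004  0.002 -0.001 -0.002]
```

View pics/crop11.png

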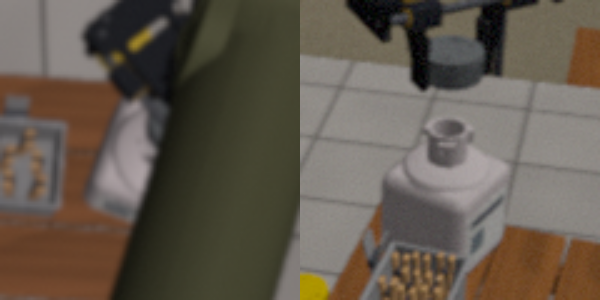

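The side crop shows the cap level in the jaws at (455,62), straight above the open mouth at (450,130). The tub's points match the start to within 0.2 mm, the arm is still and there is no outside force. I hand in.

```bash
python3 -c "
from bench import order; print(order.close_job())"
```

```text
the job is handed in; nothing more can be done
None
```

The cap is off and held in the gripper above the open mouth, and I handed the job in at about 12.5 s of the 35 s. The interface gave no verdict.

**What I did:** I gripped the grey cap at 55 N and pushed it down about 5 to 6 mm, where the push read 13 to 15 N and matched the spring. Keeping it pushed, I turned it 57° anticlockwise and lifted it 76 mm. By the arm's readings its centre is about 68 mm above the rim.

**Last checks:**
- **Cap:** it looks level in the side view, with the tool axis within about 0.1° of vertical. The fingers stay stopped at about 55 mm on the cap.
- **Arm:** it was still, with outside force below 1 N.
- **Tub:** its position in the side camera matches the start to within 0.2 mm.
- **Bystanders:** nothing came near them and no stray forces showed. I did not re-measure their positions one by one.

**What disagreed or went wrong:**
- The wrist and fixed cameras differed by about 3 mm in the cap's x position, so I aimed between them. A small sideways force on gripping was relieved by a 0.8 mm shift.
- The two-view ray crossings gave lower cap-top heights than the depth readings of 0.266 to 0.267 m. Wrist-to-wrist gave 0.264 m, top-to-side 0.263 m, and wrist-to-top 0.254 to 0.257 m. I used the depth readings.
- One early wrist-camera step went the wrong way and cost about a second.

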